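# Shut the tagged coolant valve

### The job

The condenser has to come off, so its coolant branch must be isolated: slide the valve box's cover aside, all the way to its stop over the closed half of the box, and leave it there; then push the lever of the valve that carries the round tag fully shut, crosswise to its pipe. Only push with the fingertips: do not take the cover's handle or the lever between the fingers, never lift the cover out of its guides, and leave the untagged valve open. Do not disturb the bottle, vial, jar and stopper standing round the box.

Things in the scene. Friction and masses are not known exactly. Their poses are not given: they have to be found in the camera images.
- valve_box: grey painted metal valve box fixed on the table, 170 (x) x 430 (y) x 80 mm high. Origin: middle of its underside; x away from the robot, y along its length to the robot's left, z up. Its +y half is an open bay with the two valves, its -y half is closed by a deck at z = 80 mm. The cover lies at z = 80 mm between guide rails 9 mm high along the long edges; an 11 mm high stop at each end.
- bay (a point): centre of the bay's mouth, at y = 106 mm, z = 80 mm of the box. The mouth is 142 mm in x by 208 mm in y (ledges 14 mm wide carry the cover); the bay's floor is at 12 mm, pipes and fittings stay below 50 mm except the levers and their stems.
- cover: flat grey metal cover, 158 (x) x 210 (y) x 4 mm, 0.35 to 0.6 kg, loose in the box's guides with 2 mm play each side. Origin: middle of its underside, axes as the box's. It starts over the bay, origin at y = +75 to +103 mm in the box's frame, hiding both valves; pushed fully aside it is at y = -104 mm. Dry friction: slides at 2 to 8 N and stays where left.
- cover_handle (a point): middle of the bow handle on the cover: a round 10 mm bar along x, 84 mm long, over the middle of the cover, 26 mm above its underside (106 mm above the table; top of the bar at 111 mm).
- tagged_valve_pivot (a point): point on the upright turning axis of the tagged valve's lever, at the lever's mid height (60 mm above the table), inside the bay; x = +25 mm and y = 55 or 137 mm in the box's frame; axes as the box's. The nut on top of the pivot ends 67 mm above the table.
- tagged_valve_grip (a point): point in the black grip of the tagged lever, 44 mm from the turning axis. The grip is 14 mm wide, runs 16 to 60 mm from the axis, z = 54 to 66 mm above the table. A round plain metal tag, 28 mm across, 2.5 mm thick, is riveted flat on top of it at this point (z = 66 to 68.5 mm; sticks out 7 mm either side). The other lever is the same without the tag.
- tagged_valve_lever (a joint): angle of the tagged lever: 0 = open, lever along the branch pipe and pointing to the box's -x side (towards the robot); it turns clockwise seen from above to 1.571 = shut, against its stop, lever pointing along the box's +y. Stiff, about 0.1 N m, stays where it is left. Starts at 0 to 0.15.
- plain_valve_lever (a joint): the same for the untagged valve, which is open and must stay so. Starts at 0 to 0.1.
- plain_valve_pivot (a point): point on the turning axis of the untagged valve's lever, at the lever's mid height; it has the other one of the two places in the bay.
- amber_bottle: bystander: amber screw-cap bottle, 46 mm across, 93 mm high, standing loose behind the box; origin under its centre
- sample_vial: bystander: glass sample vial with white cap, 28 mm across, 57 mm high, standing loose behind the box; origin under its centre
- grease_jar: bystander: white screw-cap jar, 48 mm across, 51 mm high, standing loose by the +y end of the box; origin under its centre
- glass_stopper: bystander: clear glass stopper, 35 mm across, 42 mm high, standing loose by the +y end of the box; origin under its centre

How it is judged:
On the way, in this order (a step that is already met when the one before it is completed fails the run):
1. the cover has been slid fully aside over the closed half (within 12 mm of its stop), lying in its guides (y of cover in the frame of valve_box below -0.092 m and z of cover in the frame of valve_box below 0.084 m), for 0.2 s.
2. the tagged valve's lever has been pushed shut (value of joint tagged_valve_lever above 1.48 rad), for 0.2 s.
At the end, for the whole second after the job is handed in: The tagged lever is shut (at least 1.48 of 1.571 rad, about 5 degrees from its stop), the untagged lever is still open (below 0.25 rad), and the cover lies flat and still in its guides within 12 mm of its stop over the closed half (all of step 1 and value of joint tagged_valve_lever above 1.48 rad and value of joint plain_valve_lever below 0.25 rad and z of cover in the frame of valve_box above 0.076 m and angle between cover's own z axis and vertical below 0.04 rad and linear speed of cover below 0.01 m/s); the robot touches nothing.
It fails at once if the cover's handle or the tagged lever is taken between the fingers (the point between the finger pads closes round the bar or grip instead of staying beside it) ((y of the grasp point in the frame of cover between -0.008 and 0.008 m and x of the grasp point in the frame of cover between -0.047 and 0.047 m and z of the grasp point in the frame of cover below 0.044 m) or (y of the grasp point in the frame of tagged_valve_grip between -0.006 and 0.006 m and x of the grasp point in the frame of tagged_valve_grip between -0.016 and 0.028 m and z of the grasp point in the frame of tagged_valve_grip below 0.017 m)).
It fails at once if the cover is lifted out of its guides (raised more than 8 mm or tilted more than 0.1 rad) (z of cover in the frame of valve_box above 0.088 m or angle between cover's own z axis and vertical above 0.1 rad).
It fails at once if the untagged valve is turned (beyond 0.25 rad) (value of joint plain_valve_lever above 0.25 rad).
It fails at once if the bottle, vial, jar or stopper is moved more than 15 mm (distance of any of amber_bottle, sample_vial, grease_jar, glass_stopper from where it was at the start of the episode above 0.015 m).
It also fails if it takes over 51 s, if anything falls off the work surface, if the arm or the gripper's body presses on something with over 40 N, if the wrist force passes 120 N, or if a joint passes its speed limit or range.

### The arm

A 7-joint arm with a two-finger parallel gripper is mounted at the origin on a cart in front of the work surface, level with it; the furniture and walls round the work are solid. World frame = base frame: x ahead of the robot, y to its left, z up, the work surface at z = 0. Lengths are in m, angles in rad, forces in N, time in s.
With the tool pointing down it reaches from about 0.425 to 0.95 m from the base axis. Payload 4.7 kg.
Tool frame: the origin (TCP) lies between the finger pads; the fingertips stand 25 mm ahead of it and the grasp point (between the pads) lies 6 mm ahead of it; z points along the fingers, y is the line along which they close (so a half turn about z gives the same grasp; the last joint's range is limited). The gripper opens to 85 mm and grips with 20 to 120 N. Pads are 22 mm wide; open, the fingers measure 114 mm over their backs; the gripper's body (76 mm by 85 mm) begins 54 mm behind the grasp point. The pads swing forward as they close: fully open they stand 13 mm farther back than shut.
Start: joints at [1.222, 0.469, -0.049, 1.532, 0.024, 1.141, -0.082], TCP at [0.212, -0.641, 0.256] pointing down, gripper open.
Joint ranges: [-2.59, 2.59], [-0.33, 1.99], [-1.39, 1.29], [0.1, 2.45], [-1.04, 4.18], [0.21, 1.99], [-2.66, 2.66]. Speed limits (rad/s): [2.57, 2.57, 3.14, 3.14, 3.14, 3.14, 3.14].

### API

Orientations are given as a 3x3 rotation matrix whose columns are the frame's x, y, z axes.
In Python, from rig import * gives the robot as it stands. Calls block until the motion is done:
- movep(position, orientation): joint-space move of the TCP to a pose.
- move_l(position, attitude=None, feed=0.15, until_force=None): straight line of the TCP; attitude=None keeps the orientation; feed is the mean speed in m/s. With until_force (N) it stops when the force on the tool has changed by that much, and returns True; else False.
- move_joints(angles): joint-space move.
- command_gripper(opening, newtons=None): finger opening in m; newtons is the grip in N (None keeps the last); returns when the fingers have stopped.
- sleep(seconds).
- inverse_kinematics(position, orientation): joint angles nearest the present ones, or None.
- sense(): the state.
- camera(name): name is "side" or "top" or "wrist"; returns (picture, depth): 420x560x3 uint8, red, green, blue; 420x560 float32, m along the optical axis (not along the pixel's ray), 0 where there is no reading.
- camera_params(name): a dict with "K" (3x3 intrinsics, pixels), "position" and "rotation" of the camera in the world; the wrist camera has in their place "tool_from_camera" (4x4, takes a point from camera to tool coordinates, whose origin is the TCP and whose axes are the flange's). Camera axes: x right, y down, z forward; pixel columns grow to the right and rows downward; lengths in m; the calibration is good to about 2 mm. The wrist camera is an equidistant fisheye: a pixel r from the principal point sees the ray r / f radians off the axis. A picture is of the moment at which its call begins: read the wrist's pose just before it. camera_params takes no time and is no camera call.
A pose or a line that the arm cannot do raises Unreachable and nothing moves.
- finish_job(): hands the job in; it is judged then, once.
The state is a dict: "time_s": time; "joint_pos": joint angles; "qd": joint speeds; "joint_efforts": joint torques, N m; "position": TCP position; "tcp_rot": TCP orientation; "wrist_force": force on the tool from outside, world axes, zero at the start; "ft_torque": the same for the moment, N m; "finger_gap": finger opening in m; "gripper_force": force on a finger pad.
Only numpy, scipy, OpenCV 4.12 (cv2) and the standard library are available. Lean on these libraries where they do the work, as an engineer would, in place of code of your own. Each camera call takes 0.05 s, during which the arm holds its last target. There are 200 camera calls.

## Working session

There is one attempt and no reset: what is moved stays moved. The work goes in short steps, each a Python script; the robot and the scene stay as the last script left them, time stands still between calls to the robot, and variables do not carry over. Pictures are saved under pics/ and viewed, at most 10 in all, crops included, and the job is handed in when it is done.

```bash
ls; mkdir -p pics
python3 - <<'E'
from rig import *
import cv2, numpy as np
s=sense(); print(s["time_s"],s["position"],s["tcp_rot"],s["finger_gap"])
for n in ("top","side"):
    im,d=camera(n); p=camera_params(n); print(n,p)
    cv2.imwrite(f"pics/{n}0.png",im[:,:,::-1]); np.save(f"pics/{n}0_d.npy",d); np.save(f"pics/{n}0_i.npy",im)
print(camera_params("wrist"))
E
```

```text
pics
0.0 [ 0.21202164 -0.64027536  0.2552708 ] [[ 9.49296521e-01  3.14381330e-01 -7.03932589e-04]
 [ 3.14382103e-01 -9.49294782e-01  1.81944544e-03]
 [-9.62398567e-05 -1.94849703e-03 -9.99998097e-01]] 0.08555831476874164
top {'K': array([[541.88180101,   0.        , 274.7709976 ],
       [  0.        , 541.88180101, 206.96661617],
       [  0.        ,   0.        ,   1.        ]]), 'position': array([ 0.38373242, -0.02509267,  1.03628026]), 'rotation': array([[-8.66239477e-03, -9.84369999e-01,  1.75899594e-01],
       [-9.99962018e-01,  8.69653028e-03, -5.76819091e-04],
       [-9.61912738e-04, -1.75897910e-01, -9.84407944e-01]])}
side {'K': array([[432.17911632,   0.        , 276.64800391],
       [  0.        , 432.17911632, 211.77132063],
       [  0.        ,   0.        ,   1.        ]]), 'position': array([-0.09556553, -0.4176048 ,  0.4943502 ]), 'rotation': array([[ 0.53128444, -0.40433278,  0.74448093],
       [-0.84717591, -0.24789235,  0.46993867],
       [-0.00546048, -0.88037741, -0.47424234]])}
{'K': array([[325.1922621 ,   0.        , 279.99930607],
       [  0.        , 325.1922621 , 209.73536643],
       [  0.        ,   0.        ,   1.        ]]), 'tool_from_camera': array([[-1.24906671e-03, -9.52670570e-01, -3.04002016e-01,
         7.78751098e-02],
       [ 9.99999219e-01, -1.17387844e-03, -4.30083634e-04,
        -3.34847557e-04],
       [ 5.28666101e-05, -3.04002315e-01,  9.52671291e-01,
        -1.18085962e-01],
       [ 0.00000000e+00,  0.00000000e+00,  0.00000000e+00,
         1.00000000e+00]])}
```

View pics/top0.png

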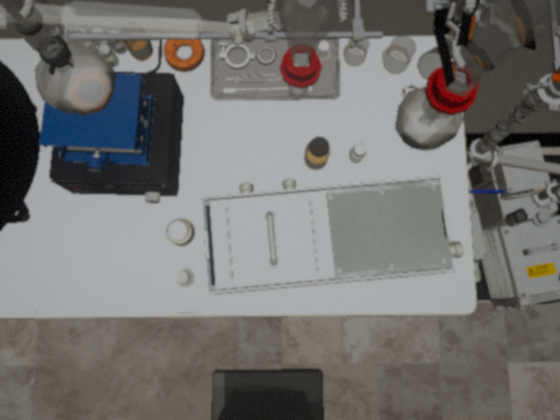

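View pics/side0.png

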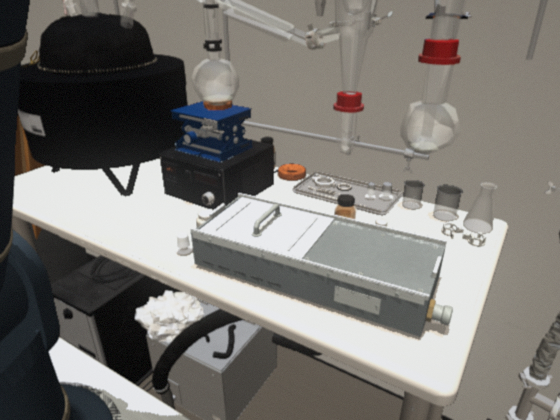

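The top view shows the box at columns 205–452 and rows 180–290, turned slightly. The cover is on the left, with its handle bar running from (269,212) to (274,264), and the grey deck is on the right. The bottle is at (317,150), the vial at (359,152), the jar at (180,232) and the stopper at (185,277). Next I'll measure from depth in both views.

```bash
cat > h.py <<'E'
import numpy as np, cv2
def cloud(n,d,p):
    K=p["K"]; v,u=np.mgrid[:d.shape[0],:d.shape[1]]
    c=np.stack([(u-K[0,2])/K[0,0]*d,(v-K[1,2])/K[1,1]*d,d],-1)
    return c@p["rotation"].T+p["position"]
E
python3 - <<'E'
from rig import *
from h import *
C=[]
for n in ("top","side"):
    d=np.load(f"pics/{n}0_d.npy"); P=cloud(n,d,camera_params(n)); ok=(d>0)
    ws=ok&(P[...,0]>.3)&(P[...,0]<.75)&(abs(P[...,1])<.45)
    tab=ws&(abs(P[...,2])<.015); print(n,"table z",np.median(P[tab][:,2]))
    m=ws&(P[...,2]>.07)&(P[...,2]<.099)
    m=m.astype(np.uint8); k,l,st,_=cv2.connectedComponentsWithStats(m)
    i=1+np.argmax(st[1:,4]); q=P[l==i]; 
    r=cv2.minAreaRect(q[:,:2].astype(np.float32)); print(" box",r,np.median(q[:,2]))
    b=cv2.boxPoints(r)
    poly=lambda xy: cv2.pointPolygonTest(b,(float(xy[0]),float(xy[1])),True)
    idx=np.argwhere(ws&(P[...,2]>.0985)&(P[...,2]<.125))
    h=np.array([P[a,c] for a,c in idx if poly(P[a,c])>.025])
    rr=cv2.minAreaRect(h[:,:2].astype(np.float32)); print(" handle",len(h),rr,h[:,2].max(),np.median(h[:,2]),h.mean(0))
    # bystanders
    m=(ws&(P[...,2]>.02)&(P[...,2]<.12)).astype(np.uint8); k,l,st,ce=cv2.connectedComponentsWithStats(m)
    for i in range(1,k):
        if 25<st[i,4]<3000:
            q=P[l==i]; print(" obj",ce[i].round(),np.median(q[:,:2],0).round(3),q[:,2].max().round(3),st[i,4])
E
```

```text
top table z 0.0009572301846529907
 box ((0.5056645274162292, -0.11636535823345184), (0.17471204698085785, 0.43062371015548706), 4.74237585067749) 0.08305040918555412
 handle 305 ((0.4974544048309326, -0.01862751692533493), (0.09257183223962784, 0.009951208718121052), 4.80551290512085) 0.11570144235813262 0.11051357275746376 [ 0.49628225 -0.01867842  0.1102028 ]
 obj [ 26. 169.] [0.616 0.409] 0.12 953
 obj [138. 172.] [0.596 0.197] 0.12 2497
 obj [317. 152.] [ 0.656 -0.103] 0.099 642
 obj [358. 151.] [ 0.664 -0.182] 0.062 223
 obj [179. 231.] [0.517 0.15 ] 0.059 564
 obj [183. 277.] [0.433 0.143] 0.047 153
side table z 0.0003329622210218597
 box ((0.503857433795929, -0.11823129653930664), (0.1765146553516388, 0.4313794672489166), 4.810830593109131) 0.08180356849358483
 handle 187 ((0.4954042136669159, -0.022572316229343414), (0.09043683856725693, 0.010113836266100407), 4.905892848968506) 0.11288353645960947 0.10923696595964738 [ 0.4884904  -0.02425218  0.10816681]
 obj [182. 239.] [0.428 0.137] 0.044 163
```

```bash
cat >> h.py <<'E'
YAW=np.radians(4.78); B=np.array([.5048,-.1173])   # box pose from both views
def box(x,y):  # box xy -> world xy
    c,s=np.cos(YAW),np.sin(YAW); return B+np.array([c*x-s*y,s*x+c*y])
def W(x,y,z): return np.r_[box(x,y),z]
def att(a=0):  # tool down, tool x at angle a from the box's x
    c,s=np.cos(YAW+a),np.sin(YAW+a); return np.array([[c,s,0],[s,-c,0],[0,0,-1.]])
E
python3 - <<'E'
from rig import *
from h import *
from time import time
command_gripper(0.0,20)
try: move_l(W(0,.14,.24),att(),feed=.25)
except Exception as e: print(repr(e)); movep(W(0,.14,.24),att())
print(move_l(W(0,.140,.118),feed=.12,until_force=8))
s=sense(); print(s["time_s"],s["position"],s["joint_pos"],s["finger_gap"],s["wrist_force"])
im,d=camera("wrist"); cv2.imwrite("pics/w1.png",im[:,:,::-1])
im,d=camera("side"); cv2.imwrite("pics/s1.png",cv2.resize(im[140:360,150:470,::-1],None,fx=2,fy=2))
E
```

```text
False
5.0667 [0.49368902 0.0223226  0.11861329] [ 0.22170786  0.38978553 -0.43021286  2.07006929  0.24095021  0.72728916
 -1.84837482] 8.760720503867232e-05 [-0.01127928 -0.34288741  0.00513867]
```

View pics/s1.png

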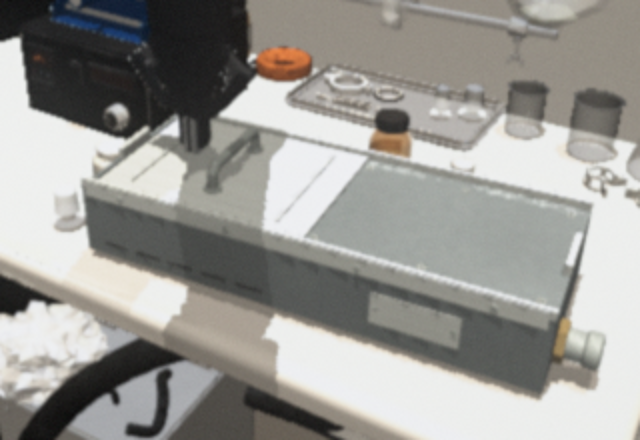

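The closed fingertips, at about (193,145) in the crop, stand on the cover's +y side, clear of the handle at (235,160). Now I'll push the cover.

Run:
```python
from rig import *
from h import *
a=move_l(W(0,-.070,.118),feed=.06,until_force=18); s=sense(); print(a,s["position"],s["wrist_force"])
if not a:
    a=move_l(W(0,-.105,.118),feed=.03,until_force=14); s=sense(); print(a,s["position"],s["wrist_force"])
d=s["position"][:2]-B; print("tool in box y",-np.sin(YAW)*d[0]+np.cos(YAW)*d[1])
move_l(W(0,-.05,.118),feed=.1)
move_l(W(0,-.05,.20),feed=.2)
move_l(W(-.06,.10,.26),feed=.2)
s=sense(); print(s["time_s"],s["position"])
im,dd=camera("wrist"); cv2.imwrite("pics/w2.png",im[:,:,::-1]); np.savez("pics/w2.npz",i=im,d=dd,p=s["position"],R=s["tcp_rot"])
im,dd=camera("top"); cv2.imwrite("pics/t2.png",cv2.resize(im[160:310,180:470,::-1],None,fx=2.5,fy=2.5))
P=cloud("top",dd,camera_params("top")); q=(P[...,:2]-B)@np.array([[np.cos(YAW),-np.sin(YAW)],[np.sin(YAW),np.cos(YAW)]])
m=(dd>0)&(abs(q[...,0])<.04)&(q[...,1]>-.2)&(q[...,1]<-.03)&(P[...,2]>.1)&(P[...,2]<.118)
print("handle y",m.sum(),np.median(q[m],0))
```

```text
False [ 0.51104304 -0.18646189  0.11852239] [-0.32121886  4.58215861  3.9930001 ]
True [ 0.5123484  -0.2040005   0.11814675] [0.5151226  0.77096663 1.14732666]
tool in box y -0.08702796635577288
11.6583 [ 0.43679766 -0.02374926  0.25947612]
handle y 273 [-0.00073144 -0.10196837]
```

View pics/w2.png

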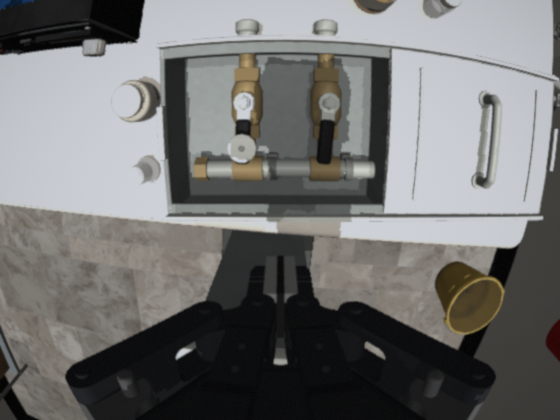

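View pics/t2.png

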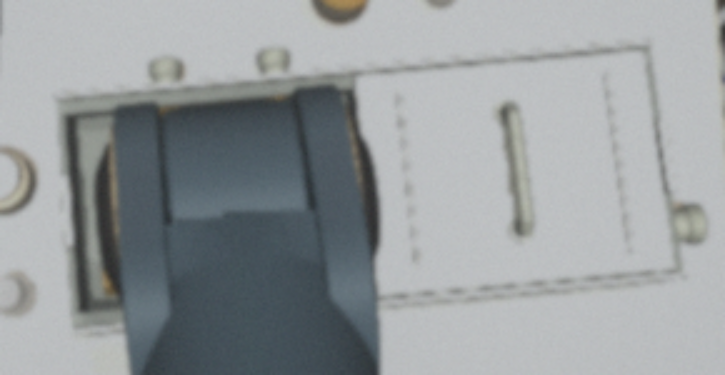

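The wrist view shows the cover at its stop. The tagged lever is the left one, with its tag at (241,148) and nut at (245,101), so the pivot is at y≈137 mm. The plain lever has its nut at (329,103) and grip at (325,140). I'll cast rays to measure these, using this view's depth and a second wrist view.

```bash
cat >> h.py <<'E'
def wray(uv,par,p,R):
    K,T=par["K"],par["tool_from_camera"]; v=np.array([(uv[0]-K[0,2])/K[0,0],(uv[1]-K[1,2])/K[1,1]])
    th=np.hypot(*v); c=np.r_[v/th*np.sin(th),np.cos(th)]
    return R@T[:3,3]+p, R@T[:3,:3]@c, c[2]
def tobox(P):
    d=np.asarray(P)[:2]-B; c,s=np.cos(YAW),np.sin(YAW); return np.r_[c*d[0]+s*d[1],-s*d[0]+c*d[1],P[2]]
def onz(uv,par,p,R,z):
    o,r,_=wray(uv,par,p,R); return o+r*(z-o[2])/r[2]
E
python3 - <<'E'
from rig import *
from h import *
par=camera_params("wrist")
def blobs(im,win):
    # bright neutral round things (tag, nuts) in window
    hsv=cv2.cvtColor(im,cv2.COLOR_RGB2HSV); x0,y0,x1,y1=win
    m=((hsv[...,1]<60)&(hsv[...,2]>150)).astype(np.uint8); k=np.zeros_like(m); k[y0:y1,x0:x1]=m[y0:y1,x0:x1]
    n,l,st,ce=cv2.connectedComponentsWithStats(k); return [(ce[i],st[i,4]) for i in range(1,n) if st[i,4]>60]
D=np.load("pics/w2.npz"); p,R,d,im=D["p"],D["R"],D["d"],D["i"]
print([(c.round(1),a) for c,a in blobs(im,(225,85,350,162))])
for nm,uv,z in (("tag",(241,148),.0685),("nut",(245,101),.067),("pnut",(329,103),.067),("pgrip",(325,145),.066)):
    o,r,cz=wray(uv,par,p,R); dd=np.median(d[uv[1]-2:uv[1]+3,uv[0]-2:uv[0]+3]); print(nm,"depth",tobox(o+r*dd/cz).round(4),"plane",tobox(onz(uv,par,p,R,z)).round(4))
# second place
move_l(W(-.06,.137,.20),feed=.2); s=sense(); im2,d2=camera("wrist"); p2,R2=s["position"],s["tcp_rot"]
cv2.imwrite("pics/w3.png",im2[:,:,::-1]); np.savez("pics/w3.npz",i=im2,d=d2,p=p2,R=R2)
print(s["time_s"]); print([(c.round(1),a) for c,a in blobs(im2,(215,40,420,170))])
E
```

```text
[(array([235.2, 134.6]), np.int32(998)), (array([243. , 105.1]), np.int32(436))]
tag depth [-0.0192  0.1382  0.07  ] plane [-0.0193  0.1384  0.0685]
nut depth [0.0256 0.1338 0.0684] plane [0.0257 0.134  0.067 ]
pnut depth [0.024  0.055  0.0682] plane [0.0241 0.0548 0.067 ]
pgrip depth [-0.0165  0.0578  0.0663] plane [-0.0166  0.0578  0.066 ]
12.2583
[(array([395.5,  42. ]), np.int32(268)), (array([233.1,  97.7]), np.int32(3550)), (array([309.4,  57.3]), np.int32(160)), (array([352.2,  62.8]), np.int32(116)), (array([398.8, 111. ]), np.int32(2686)), (array([283.1, 103.1]), np.int32(427)), (array([280.1, 155.9]), np.int32(808))]
```

View pics/w3.png

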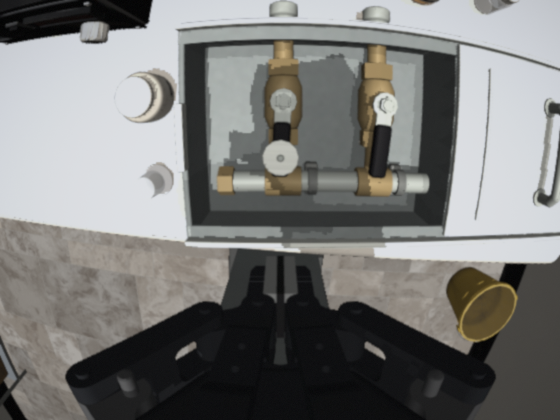

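```bash
cat >> h.py <<'E'
PIV=np.array([.025,.1365])
def arc(th,r,d,z):
    xy=PIV+r*np.array([-np.cos(th),np.sin(th)])-d*np.array([np.sin(th),np.cos(th)]); return W(*xy,z)
E
python3 - <<'E'
from rig import *
from h import *
par=camera_params("wrist"); D2=np.load("pics/w2.npz"); D3=np.load("pics/w3.npz")
for nm,a,b in (("tag",(241,148),(280,156)),("nut",(245,101),(284,100))):
    o1,r1,_=wray(a,par,D2["p"],D2["R"]); o2,r2,_=wray(b,par,D3["p"],D3["R"])
    t=np.linalg.lstsq(np.c_[r1,-r2],o2-o1,rcond=None)[0]; print(nm,tobox((o1+t[0]*r1+o2+t[1]*r2)/2).round(4),"gap",np.linalg.norm(o1+t[0]*r1-o2-t[1]*r2).round(4), tobox(onz(b,par,D3["p"],D3["R"],.068)).round(4))
for th in (0,.8,1.571):
    q=inverse_kinematics(arc(th,.042,.025,.08),att(-th)); print(th,None if q is None else np.round(q,2))
E
```

```text
tag [-0.0188  0.1383  0.0682] gap 0.0011 [-0.0183  0.1382  0.068 ]
nut [0.0256 0.1352 0.0569] gap 0.0006 [0.025  0.1352 0.068 ]
0 [ 0.31  0.44 -0.47  2.13  0.33  0.64 -1.88]
0.8 [-0.27  0.39  0.14  2.17 -0.1   0.58 -2.34]
1.571 [-0.9   0.59  0.91  2.15 -0.71  0.74 -2.57]
```

Run:
```python
from rig import *
from h import *
Z=.080; r=.042
move_l(arc(0,r,.037,.13),att(0),feed=.15)
hit=move_l(arc(0,r,.037,Z),feed=.06,until_force=6); s=sense(); print(hit,s["position"],s["wrist_force"])
if not hit:
    ok=True
    for th in np.arange(0,1.45,.2):
        h=move_l(arc(th,r,.027,Z),att(-th/2),feed=.05,until_force=18); s=sense()
        print(th.round(2),h,tobox(s["position"]).round(4),s["wrist_force"].round(1),s["time_s"])
        if h: ok=False; break
    if ok:
        move_l(arc(1.5,r,.027,Z),att(-.75),feed=.05,until_force=18)
        p=arc(1.571,r,.008,Z); h=move_l(p,feed=.025,until_force=12); s=sense()
        print("end",h,tobox(s["position"]).round(4),s["wrist_force"].round(1),s["time_s"])
im,d=camera("wrist"); cv2.imwrite("pics/w4.png",im[:,:,::-1])
```

```text
False [ 0.47984387 -0.01948269  0.08019647] [-0.90100991 -0.51131331  0.22455925]
0.0 False [-0.0169  0.11    0.0802] [ 0.5 -0.2 -1.2] 14.3917
0.2 False [-0.0215  0.1184  0.0801] [0.5 0.3 0.7] 14.7417
0.4 False [-0.0242  0.1279  0.08  ] [ 0.3 -1.   1. ] 15.0917
0.6 False [-0.025   0.1379  0.0799] [ 1.2 -0.7  0.1] 15.4417
0.8 False [-0.024   0.1477  0.0798] [ 0.3 -2.  -0.6] 15.7917
1.0 False [-0.0209  0.1573  0.0798] [-0.8 -2.6 -1.1] 16.1417
1.2 False [-0.0158  0.1659  0.0798] [-0.6 -1.1 -0.5] 16.4917
1.4 False [-0.009   0.1734  0.0799] [-1.  -1.  -0.3] 16.8417
end True [-0.0024  0.1771  0.0785] [-2.4  0.9  2.9] 17.575
```

View pics/w4.png

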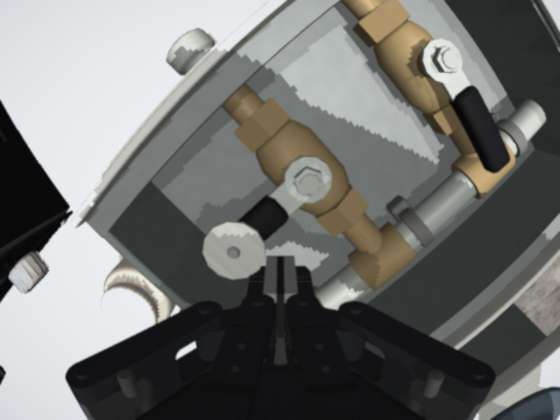

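The tagged lever, from nut (308,180) to tag (234,252), now looks crosswise to its pipe, and the plain lever is unmoved. I'll back off and measure the angle.

Run:
```python
from rig import *
from h import *
move_l(arc(1.571,.042,.045,.08),feed=.08)
move_l(arc(1.571,.042,.045,.14),feed=.15)
move_l(W(-.06,.10,.26),att(0),feed=.2)
s=sense(); im,d=camera("wrist"); print(s["time_s"],s["position"])
np.savez("pics/w5.npz",i=im,d=d,p=s["position"],R=s["tcp_rot"])
cv2.imwrite("pics/w5.png",cv2.resize(im[30:230,140:400,::-1],None,fx=3,fy=3,interpolation=cv2.INTER_CUBIC)[:600,:780])
```

```text
19.5167 [ 0.43622156 -0.02237637  0.25892314]
```

View pics/w5.png

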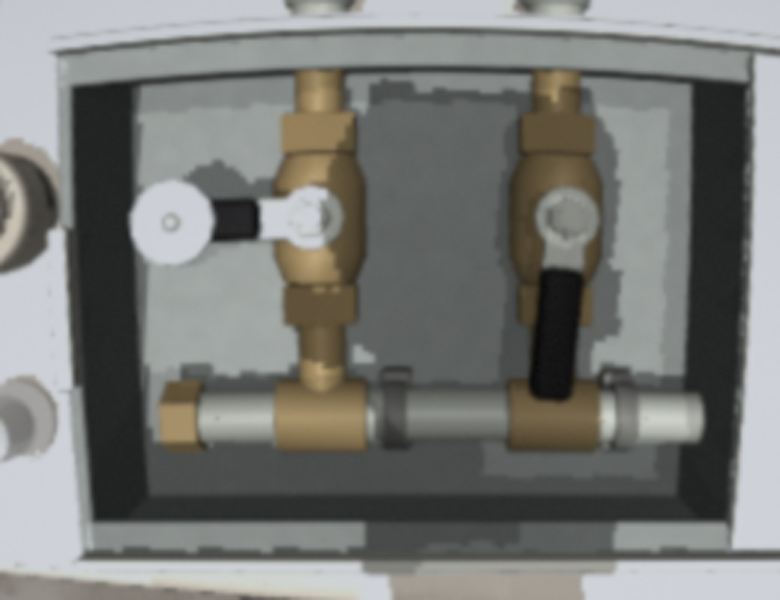

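The lever now points along +y: tag at crop (172,222), nut at (310,215). I'll compute its angle from those.

Run:
```python
from rig import *
from h import *
D=np.load("pics/w5.npz"); par=camera_params("wrist")
f=lambda u,v,z: tobox(onz((140+(u-1)/3,30+(v-1)/3),par,D["p"],D["R"],z))
t,n,pn,pg=f(172,222,.0685),f(310,215,.067),f(568,217,.067),f(553,385,.066)
for a,b in ((t,n),(pg,pn)):
    v=(a-b)[:2]; print(a.round(4),b.round(4),np.hypot(*v),"angle",np.arctan2(v[1],-v[0]))
v=t[:2]-[.025,.137]; print("nominal pivot",np.arctan2(v[1],-v[0]))
im,dd=camera("top"); P=cloud("top",dd,camera_params("top")); q=(P[...,:2]-B)@np.array([[np.cos(YAW),-np.sin(YAW)],[np.sin(YAW),np.cos(YAW)]])
m=(dd>0)&(abs(q[...,0])<.04)&(q[...,1]>-.2)&(q[...,1]<-.03)&(P[...,2]>.1)&(P[...,2]<.118)
print("handle y",m.sum(),np.median(q[m],0))
```

```text
[0.0246 0.1797 0.0685] [0.0251 0.1355 0.067 ] 0.04421173757135181 angle 1.5612779807059205
[-0.0297  0.0582  0.066 ] [0.0246 0.0545 0.067 ] 0.05444715558820548 angle 0.06703743785778438
nominal pivot 1.5621652958071186
handle y 272 [-0.00043034 -0.10205536]
```

The tagged lever reads 1.56 rad and the plain lever 0.07 rad. The cover is at its stop and the arm is clear.

```bash
python3 -c "
from rig import *
print(finish_job())"
```

```text
the job is handed in; nothing more can be done
None
```

Job handed in (verdict not reported): the cover is at its stop over the closed half (measured y ≈ -102 mm), the tagged lever is shut (≈1.56 rad), the untagged valve is open (≈0.07 rad), and the arm stayed clear of the bottle, vial, jar and stopper, though I didn't re-measure their positions.

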